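# Pack the blue parts tubes into the round tub

### The job

Two long blue-capped parts tubes are standing on the worktop of the boat cabin. Pack them into the two empty gaps of the round orange tub, one in each, cap up and down on the tub's floor, so that the pattern of seven is full. Leave the red-capped tube standing where it is; it belongs to another kit.

Things in the scene. Friction and masses are not known exactly. Their poses are not given: they have to be found in the camera images.
- tub: Fixed round open orange tub, 144 mm across, wall 4, rim 60 above the worktop, inner floor 6. Origin: centre of underside; z up; any yaw. Inside, a hexagon pattern at 44 mm pitch (middle and six round it). Five places hold short white tubes with blue caps, immovable, tops 76 above the worktop. Two are empty, floor showing: centres (x, y) = (44, 0) and (-22, 38.1) mm in its frame, about 6 mm play round a tube.
- blue_tube_a: Loose white parts tube with a blue screw cap, a plain upright cylinder of 36 mm diameter and 130 mm length (the top 18 mm is the cap, same diameter), about 90 g, standing on the worktop. Origin: centre of its underside; z along the tube, towards the cap. To be packed, into either gap.
- blue_tube_b: Loose white parts tube with a blue screw cap, a plain upright cylinder of 36 mm diameter and 130 mm length (the top 18 mm is the cap, same diameter), about 90 g, standing on the worktop. Origin: centre of its underside; z along the tube, towards the cap. To be packed, into the other gap.
- red_tube: Loose white parts tube with a red screw cap, a plain upright cylinder of 36 mm diameter and 130 mm length (the top 18 mm is the cap, same diameter), about 90 g, standing on the worktop. Origin: centre of its underside; z along the tube, towards the cap. A bystander, not to be moved.
Not all that is in view belongs to the job. Leave any green look-alike of the blue_tube_a alone. What is shaped like the blue_tube_b but green is not meant.

How it is judged:
At the end, for the whole second after the job is handed in: Both blue-capped tubes stand in the tub at rest, one in each gap: cap up within 10 degrees, underside within 8 mm of the tub's floor, axis 30 to 58 mm from the tub's axis (within about 14 mm of the gap's own 44 mm). The red-capped tube still stands upright within 30 mm of where it was (horizontal distance between blue_tube_a and tub between 0.03 and 0.058 m and z of each of blue_tube_a, blue_tube_b in the frame of tub below 0.014 m and angle between each of blue_tube_a, blue_tube_b, red_tube's own z axis and vertical below 0.18 rad and linear speed of each of blue_tube_a, blue_tube_b below 0.02 m/s and horizontal distance between blue_tube_b and tub between 0.03 and 0.058 m and distance of red_tube from where it was at the start of the episode below 0.03 m); the robot touches nothing.
It fails at once if the red-capped tube is knocked over or moved by more than 30 mm (distance of red_tube from where it was at the start of the episode above 0.03 m or angle between red_tube's own z axis and vertical above 0.35 rad).
It also fails if it takes over 64 s, if anything falls off the work surface, if the arm or the gripper's body presses on something with over 40 N, if the wrist force passes 120 N, or if a joint passes its speed limit or range.

### The arm

A 7-joint arm with a two-finger parallel gripper is mounted at the origin on the work surface. World frame = base frame: x ahead of the robot, y to its left, z up, the work surface at z = 0. Lengths are in m, angles in rad, forces in N, time in s.
With the tool pointing down it reaches from about 0.4 to 0.85 m from the base axis. Payload 10.4 kg.
Tool frame: the origin (TCP) lies between the finger pads; the fingertips stand 11 mm ahead of it and the grasp point (between the pads) lies 8 mm behind it; z points along the fingers, y is the line along which they close (so a half turn about z gives the same grasp; the last joint's range is limited). The gripper opens to 87 mm and grips with 3 to 60 N. Pads are 19 mm wide; open, the fingers measure 117 mm over their backs; the gripper's body (75 mm by 190 mm) begins 51 mm behind the grasp point.
Start: joints at [-1.237, 0.332, -0.065, 1.46, 0.022, 1.35, -0.088], TCP at [0.218, 0.586, 0.234] pointing down, gripper open.
Joint ranges: [-2.6, 2.6], [-0.5, 2.12], [-1.47, 1.34], [0.16, 2.42], [-1.27, 4.41], [0.06, 2.06], [-2.6, 2.6]. Speed limits (rad/s): [2.22, 2.22, 2.79, 2.79, 3.14, 3.14, 3.14].

### API

Orientations are given as a unit quaternion [x, y, z, w].
In Python, from bench import arm gives the robot as it stands. Calls block until the motion is done:
- arm.goto(position, orientation): joint-space move of the TCP to a pose.
- arm.line_to(position, frame=None, vel=0.15, contact_N=None): straight line of the TCP; frame=None keeps the orientation; vel is the mean speed in m/s. With contact_N (N) it stops when the force on the tool has changed by that much, and returns True; else False.
- arm.move_joints(angles): joint-space move.
- arm.set_gripper(opening, squeeze=None): finger opening in m; squeeze is the grip in N (None keeps the last); returns when the fingers have stopped.
- arm.dwell(seconds).
- arm.inverse_kinematics(position, orientation): joint angles nearest the present ones, or None.
- arm.observe(): the state.
- arm.camera(name): name is "scene" or "side" or "wrist"; returns (picture, depth): 420x560x3 uint8, red, green, blue; 420x560 float32, m along the optical axis (not along the pixel's ray), 0 where there is no reading.
- arm.calibration(name): a dict with "mtx" (3x3 intrinsics, pixels), "R" (3x3) and "t" (3): a world point X has camera coordinates R X + t. Camera axes: x right, y down, z forward; pixel columns grow to the right and rows downward; lengths in m; the calibration is good to about 2 mm. A picture is of the moment at which its call begins: read the wrist's pose just before it. calibration takes no time and is no camera call; for the wrist camera it gives the pose at the moment of the call.
A pose or a line that the arm cannot do raises arm.PlanningError and nothing moves.
- arm.finish_job(): hands the job in; it is judged then, once.
Trained networks look in the newest picture that a camera, given by its name, has taken for a name from the list of things; names that differ only in an ending like _2 or _b are one class to them, and where a whole thing is asked for, a point or a joint stands for the part that bears it (a point fixed in the world has none). Each returns a list of dicts, best first, with "conf" (0 to 1); they miss things now and then, are a little off and sometimes report something else, mostly with a low value. They report only what shows in the picture. A call takes as long as a camera call. They do not tell look-alikes from the thing itself.
- arm.spot_in(label, camera): "pixel" ([column, row] in pixels, amid what is visible of it).
- arm.cut_out(label, camera): "pixels" (420x560 bool, what is visible of it) and "pixel" ([column, row] in pixels, amid what is visible of it).
The state is a dict: "t": time; "joint_pos": joint angles; "joint_velocities": joint speeds; "joint_efforts": joint torques, N m; "position": TCP position; "orientation": TCP orientation; "ft_force": force on the tool from outside, world axes, zero at the start; "moment": the same for the moment, N m; "grip_width": finger opening in m; "grip_force": force on a finger pad.
Only numpy, scipy, OpenCV 4.12 (cv2) and the standard library are available. Lean on these libraries where they do the work, as an engineer would, in place of code of your own. Each camera call takes 0.05 s, during which the arm holds its last target. There are 200 camera calls.

## Working session

There is one attempt and no reset: what is moved stays moved. The work goes in short steps, each a Python script; the robot and the scene stay as the last script left them, time stands still between calls to the robot, and variables do not carry over. Pictures are saved under pics/ and viewed, at most 10 in all, crops included, and the job is handed in when it is done.

```bash
mkdir -p pics; python3 - <<'E'
from bench import arm
import cv2,numpy as np
ims=[]
for c in ["scene","side"]:
    p,d=arm.camera(c); np.savez(f"{c}0.npz",p=p,d=d,**arm.calibration(c))
    cv2.imwrite(f"pics/{c}0.png",p[:,:,::-1])
    for l in ["blue_tube_a","red_tube","tub"]:
        print(c,l,[(np.round(r["pixel"]).tolist(),round(r["conf"],2)) for r in arm.spot_in(l,c)])
o=arm.observe();print(o["t"],o["orientation"],o["position"])
E
```

```text
scene blue_tube_a [([172.0, 251.0], 0.9), ([259.0, 184.0], 0.88), ([296.0, 187.0], 0.86), ([155.0, 283.0], 0.58)]
scene red_tube [([224.0, 223.0], 0.74)]
scene tub [([347.0, 170.0], 0.67)]
side blue_tube_a [([253.0, 207.0], 0.88), ([335.0, 278.0], 0.75), ([393.0, 293.0], 0.67), ([271.0, 187.0], 0.57)]
side red_tube [([305.0, 232.0], 0.91)]
side tub [([240.0, 167.0], 0.73)]
0.4 [ 1.77479836e-01  9.84124436e-01 -5.72083041e-05  2.93596079e-06] [0.21831003 0.58560293 0.23344987]
```

View pics/scene0.png

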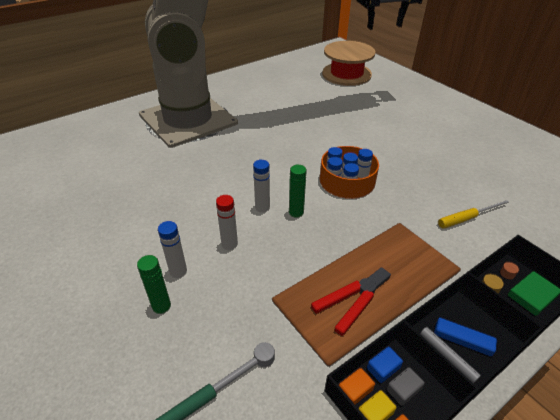

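View pics/side0.png

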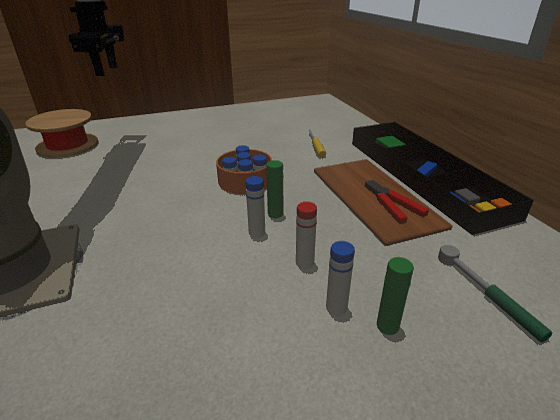

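Scene view: blue tubes at (172,251) and (259,184), red at (224,223), green look-alikes at (297,190) and (155,283), tub at (349,172). In the side view the blues are at (340,280) and (256,208). Next I localise from both point clouds.

```bash
cat > loc.py <<'E'
import numpy as np,cv2
from scipy.optimize import least_squares
def cloud(p,d,K,R,t):
    v,u=np.nonzero(d>0); z=d[v,u]
    X=(np.linalg.inv(K)@np.stack([u,v,np.ones_like(u)])*z).T
    return (X-t)@R, cv2.cvtColor(p,cv2.COLOR_RGB2HSV)[v,u].astype(int), np.stack([u,v],1)
def circ(xy,r,c0=None):
    c0=xy.mean(0) if c0 is None else c0
    return least_squares(lambda c:np.hypot(*(xy-c).T)-r,c0,loss="soft_l1",f_scale=.002).x
def hue(h,lo,hi,s=120): return (h[:,0]>=lo)&(h[:,0]<=hi)&(h[:,1]>s)&(h[:,2]>40)
E
python3 - <<'E'
from loc import *
for c in ["scene","side"]:
    f=np.load(f"{c}0.npz"); X,h,uv=cloud(f["p"],f["d"],f["mtx"],f["R"],f["t"])
    tab=(X[:,2]>-.02)&(X[:,2]<.01)&(h[:,1]<60); print(c,"table z",np.median(X[tab,2]))
    pix={"scene":dict(b1=(172,251),b2=(259,184),red=(224,223),g1=(155,283),g2=(297,190)),
         "side":dict(b1=(340,280),b2=(256,208),red=(306,235),g1=(395,297),g2=(276,190))}[c]
    cam=-f["R"].T@f["t"]
    for n,q in pix.items():
        near=np.argmin(np.abs(uv-q).sum(1)); P=X[near]
        w=cam[:2]-P[:2]; c0=P[:2]-.018*w/np.linalg.norm(w)
        m=(np.hypot(*(X[:,:2]-c0).T)<.03)&(X[:,2]>.015)&(X[:,2]<.122)
        k=circ(X[m,:2],.018,c0); m2=(np.hypot(*(X[:,:2]-k).T)<.022)&(X[:,2]>.1)
        print(n,k.round(4),m.sum(),"top",np.percentile(X[m2,2],95).round(4))
    m=hue(h,3,18,150)&(X[:,2]>.045)&(X[:,2]<.07)
    tc={"scene":(349,172),"side":(246,170)}[c]
    m&=np.hypot(*(uv-tc).T)<40
    k=circ(X[m,:2],.070); print("tub",k.round(4),m.sum(),X[m,2].max().round(4))
    mb=hue(h,100,130)&(np.hypot(*(X[:,:2]-k).T)<.07)&(X[:,2]>.07)&(X[:,2]<.085)
    B=X[mb,:2]
    places=np.array([[0,0]]+[[.044*np.cos(a),.044*np.sin(a)] for a in np.radians([60,180,240,300])])
    # gaps: 0deg & 120deg
    best=min(((np.mean(np.minimum(np.min(np.linalg.norm(B[:,None]-(k+places@np.array([[np.cos(y),np.sin(y)],[-np.sin(y),np.cos(y)]])),axis=2),axis=1),.03)**2)),y) for y in np.radians(np.arange(0,360,1)))
    print("yaw",np.degrees(best[1]),np.sqrt(best[0]),mb.sum())
    for g in [(.044,0),(-.022,.0381)]:
        y=best[1]; print("gap",(k+np.array(g)@np.array([[np.cos(y),np.sin(y)],[-np.sin(y),np.cos(y)]])).round(4))
E
```

```text
scene table z 0.0012584329478895122
b1 [ 0.5363 -0.2932] 718 top 0.1324
b2 [ 0.474  -0.0423] 575 top 0.1321
red [ 0.532  -0.1683] 637 top 0.1321
g1 [ 0.595  -0.3565] 792 top 0.1323
g2 [0.5358 0.0126] 575 top 0.132
tub [0.5166 0.1931] 555 0.0649
yaw 20.0 0.013369763663224158 602
gap [0.558  0.2081]
gap [0.4829 0.2214]
side table z 5.536412989003217e-05
b1 [ 0.5358 -0.2945] 1160 top 0.1304
b2 [ 0.4739 -0.0436] 780 top 0.1305
red [ 0.5316 -0.1696] 927 top 0.1304
g1 [ 0.5945 -0.358 ] 1304 top 0.1305
g2 [0.5357 0.0112] 674 top 0.1308
tub [0.5146 0.1911] 281 0.062
yaw 19.0 0.01262618946298486 362
gap [0.5562 0.2055]
gap [0.4814 0.22  ]
```

Both cameras agree within 2 mm. A wrist look over the tub will check the gaps and its yaw.

```bash
cat >> loc.py <<'E'
A=np.radians(170); Q=[np.cos(A/2),np.sin(A/2),0,0]
E
python3 - <<'E'
from bench import arm
from loc import *
arm.goto([.49,.19,.30],Q)
f=arm.calibration("wrist"); p,d=arm.camera("wrist")
cv2.imwrite("pics/w1.png",p[:,:,::-1])
X,h,uv=cloud(p,d,f["mtx"],f["R"],f["t"])
k0=np.array([.5156,.1921])
m=hue(h,3,18,150)&(X[:,2]>.052)&(X[:,2]<.07)&(np.hypot(*(X[:,:2]-k0).T)<.085)
k=circ(X[m,:2],.070); print("tub",k.round(4),m.sum(),X[m,2].max())
mb=hue(h,100,130)&(np.hypot(*(X[:,:2]-k).T)<.07)&(X[:,2]>.068)&(X[:,2]<.085); B=X[mb,:2]
pl=np.array([[0,0]]+[[.044*np.cos(a),.044*np.sin(a)] for a in np.radians([60,180,240,300])])
rot=lambda y:np.array([[np.cos(y),np.sin(y)],[-np.sin(y),np.cos(y)]])
e=lambda y,c:np.minimum(np.min(np.linalg.norm(B[:,None]-(c+pl@rot(y)),axis=2),axis=1),.03)
y=min(np.radians(np.arange(360)),key=lambda y:(e(y,k)**2).mean())
r=least_squares(lambda v:e(v[2],v[:2]),[*k,y]).x
print("caps fit",r[:2].round(4),np.degrees([y,r[2]]),mb.sum())
for g in [(.044,0),(-.022,.0381)]:
    G=r[:2]+np.array(g)@rot(r[2]); q=f["mtx"]@(f["R"]@[*G,.006]+f["t"]); print("gap",G.round(4),(q[:2]/q[2]).round())
o=arm.observe();print(o["t"],o["position"],o["joint_pos"])
E
```

```text
tub [0.5144 0.1946] 1548 0.06276557335430778
caps fit [0.5135 0.1948] [19.         19.30252782] 3920
gap [0.555  0.2094] [304. 211.]
gap [0.4801 0.2235] [306. 154.]
2.2167 [0.4896131  0.19118087 0.29973838] [-0.6767723   0.07727687  0.23235859  1.62918404 -0.01803523  1.4376298
  0.95541127]
```

View pics/w1.png

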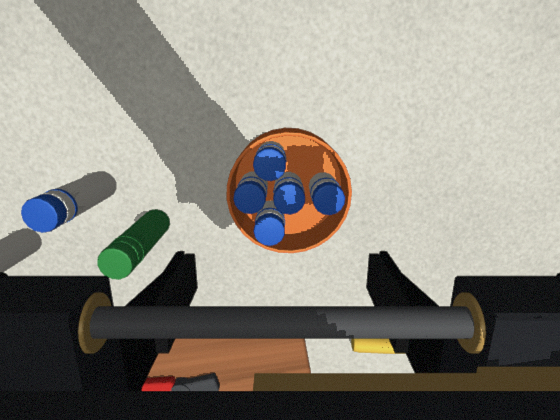

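The wrist picture confirms the empty gaps near (306,154) and (304,215), with the tub centre at (289,190). Next I measure blue tube 2 with the wrist camera and grasp it.

```bash
cat >> loc.py <<'E'
def pick(arm,xy0,pic):
    xy0=np.array(xy0)
    arm.line_to([xy0[0]-.03,xy0[1],.30],Q,vel=.25)
    f=arm.calibration("wrist"); p,d=arm.camera("wrist"); cv2.imwrite(pic,p[:,:,::-1])
    X,h,uv=cloud(p,d,f["mtx"],f["R"],f["t"])
    m=hue(h,100,130)&(np.hypot(*(X[:,:2]-xy0).T)<.03)
    top=m&(X[:,2]>.12)
    k=X[top,:2].mean(0); k=(X[top,:2].max(0)+X[top,:2].min(0))/2
    print("wrist xy",k.round(4),m.sum(),top.sum(),"prior",xy0)
    xy=(k+xy0)/2 if np.linalg.norm(k-xy0)<.007 else xy0
    arm.set_gripper(.066)
    arm.line_to([*xy,.26],Q,vel=.2)
    print("contact",arm.line_to([*xy,.098],Q,vel=.12,contact_N=5))
    arm.set_gripper(.03,20)
    o=arm.observe(); print("width",o["grip_width"],o["grip_force"],o["position"])
    arm.line_to([*xy,.26],Q,vel=.15)
    o=arm.observe(); print("t",o["t"],"width",o["grip_width"],o["ft_force"].round(2) if hasattr(o["ft_force"],"round") else o["ft_force"])
    return xy
E
python3 - <<'E'
from bench import arm
from loc import *
print(pick(arm,[.4740,-.043],"pics/w2.png"))
p,d=arm.camera("side"); cv2.imwrite("pics/s2.png",p[:,:,::-1])
E
```

```text
wrist xy [ 0.4734 -0.0423] 1076 1021 prior [ 0.474 -0.043]
contact False
width 0.03534324916886405 19.98765617609024 [ 0.47372618 -0.04262598  0.09801544]
t 7.8333 width 0.035346507123951834 [-1.04  0.28 -0.27]
[ 0.47369729 -0.04266546]
```

View pics/s2.png

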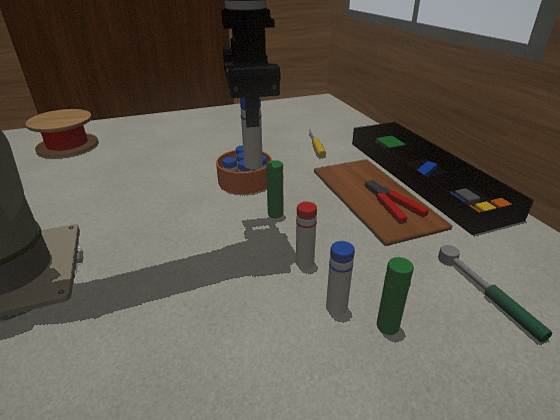

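The side view shows the tube held upright at (252,140) and the red tube undisturbed at (306,235). Now I lower it into the first gap.

```bash
cat >> loc.py <<'E'
def place(arm,xy):
    arm.line_to([*xy,.26],Q,vel=.2)
    arm.line_to([*xy,.19],Q,vel=.2)
    for dx,dy in [(0,0),(.003,0),(-.003,0),(0,.003),(0,-.003)]:
        t=[xy[0]+dx,xy[1]+dy]
        if (dx,dy)!=(0,0): arm.line_to([*t,.19],Q)
        c=arm.line_to([*t,.101],Q,vel=.07,contact_N=5)
        o=arm.observe(); z=o["position"][2]; print("contact",c,"z",z,np.round(o["ft_force"],2),np.round(o["moment"],2),o["grip_width"])
        if z<.110: return True
        arm.line_to([*xy,.19],Q)
    return False
def release(arm,xy):
    z=arm.observe()["position"][2]
    arm.set_gripper(.056)
    arm.line_to([*xy,z+.05],Q,vel=.1); arm.line_to([*xy,.28],Q,vel=.2)
    print("t",arm.observe()["t"])
E
python3 - <<'E'
from bench import arm
from loc import *
xy=[.5557,.2086]
if place(arm,xy): release(arm,xy)
E
```

```text
contact True z 0.1037713360845473 [0.43 0.05 4.83] [0.12 0.04 0.01] 0.0351858898399512
t 13.125
```

Floor contact came at z = 0.1038, as expected (0.104). Now the second blue tube.

```bash
python3 - <<'E'
from bench import arm
from loc import *
pick(arm,[.5360,-.2938],"pics/w3.png")
xy=[.4809,.2227]
if arm.observe()["grip_width"]>.034:
    if place(arm,xy): release(arm,xy)
    arm.line_to([.45,.19,.32],Q,vel=.2)
arm.dwell(.3)
for c in ["wrist","side"]:
    f=arm.calibration(c); p,d=arm.camera(c); cv2.imwrite(f"pics/{c}_end.png",p[:,:,::-1])
    X,h,_=cloud(p,d,f["mtx"],f["R"],f["t"])
    for g in [(.5557,.2086),(.4809,.2227)]:
        m=(np.hypot(*(X[:,:2]-g).T)<.03)&(X[:,2]>.125)&(X[:,2]<.145)&hue(h,100,130)
        if m.any(): print(c,g,((X[m].max(0)+X[m].min(0))/2).round(4),X[m,2].max().round(4),m.sum())
o=arm.observe();print(o["t"],o["position"])
cv2.imwrite("pics/end.png",np.vstack([cv2.imread("pics/wrist_end.png"),cv2.imread("pics/side_end.png")])[::1][:,:])
a=np.hstack([cv2.imread("pics/wrist_end.png"),cv2.imread("pics/side_end.png")]); cv2.imwrite("pics/end.png",cv2.resize(a,(800,300)))
E
```

```text
wrist xy [ 0.5355 -0.2932] 1077 1019 prior [ 0.536  -0.2938]
contact False
width 0.03527770064688325 19.989314766135067 [ 0.5357525  -0.29346441  0.09800175]
t 19.65 width 0.03550457231958196 [ 0.7   0.25 -0.86]
contact True z 0.1036123872193254 [-1.1   0.75  3.97] [ 0.14  0.04 -0.  ] 0.03585154620868419
t 26.1667
wrist (0.5557, 0.2086) [0.5547 0.2081 0.1319] 0.1388 874
wrist (0.4809, 0.2227) [0.4805 0.2219 0.1318] 0.1385 1006
side (0.5557, 0.2086) [0.5536 0.2015 0.1314] 0.1376 70
side (0.4809, 0.2227) [0.4796 0.2133 0.1312] 0.1374 74
27.0167 [0.45002949 0.19015842 0.31947828]
```

View pics/end.png

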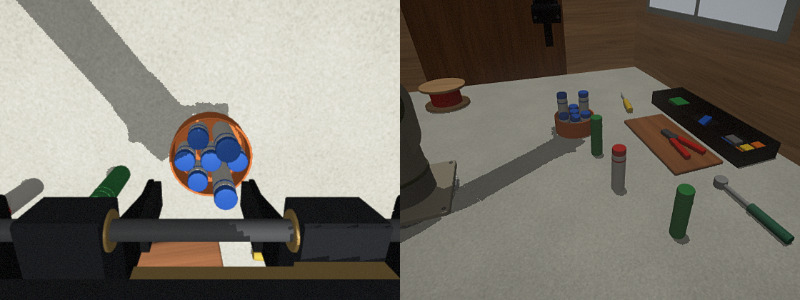

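Both blue tubes stand upright in the tub: caps at (228,150) and (226,198) in the left half, and (562,100) and (583,98) in the right. Their tops are at about 0.137 m, so they rest on the floor. The red tube stands untouched at (619,168).

```bash
python3 -c "
from bench import arm
print(arm.finish_job())"
```

```text
the job is handed in; nothing more can be done
None
```

Both blue-capped tubes are in the tub's two gaps, upright and on the floor, and the red tube was left standing; I handed the job in at about 27 s, and no verdict came back.

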